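# Push the reagent bottles home in the feed lane and shut the gate

## Robot

A 6-joint arm with a two-finger parallel gripper is mounted at the origin on a cart in front of the work surface, level with it; the furniture and walls round the work are solid. World frame = base frame: x ahead of the robot, y to its left, z up, the work surface at z = 0. Lengths are in m, angles in degrees, forces in N, time in s.
With the tool pointing down it reaches from about 0.4 to 0.825 m from the base axis. Payload 7 kg.
Tool frame: the origin (TCP) lies at the very end of the fingers, on their centre line; the grasp point (between the pads) lies 19 mm behind it; x points along the fingers, y is the direction in which the jaws open and shut, and the axes are right-handed (so a half turn about x gives the same grasp; the last joint's range is limited). The gripper opens to 88 mm and grips with 3 to 60 N. Pads are 19 mm wide; open, the fingers measure 130 mm over their backs; the gripper's body (78 mm by 193 mm) begins 47 mm behind the grasp point.
Start: joints at [80.85, 20.546, 0.682, 0, -70.136, -16.507], TCP at [0.292, 0.608, 0.191] pointing down, gripper open.
Joint ranges: [-176.03, 176.03], [-82.01, 121.73], [-58.28, 71.71], [-173.87, 95.51], [-174.79, -0.11], [-173.66, 173.66]. Speed limits (degrees/s): [136.94, 136.94, 172.46, 180, 180, 180].

## Interface

Orientations are given as [roll, pitch, yaw] about the fixed x, y, z axes, in that order (R = Rz(yaw) Ry(pitch) Rx(roll)).
In Python, from plant import monitor, eyes, ticket gives the robot as it stands. The module is installed in compiled form; this text tells all that it offers.
- The arm moves only by the shell command python3 -m crank 'ROWS'. ROWS is JSON, a list of rows, each an object with "linear": the shift along the world's x, y, z in units of 60 mm (1.0 is 60 mm), a list of three; "rot": the turn, a rotation vector about the world's x, y, z in units of 5 degrees (1.0 is 5 degrees), a list of three; "hand": the opening, from 0 (shut) to 1 (fully open). In form: [{"linear": [tx, ty, tz], "rot": [ax, ay, az], "hand": hand}, ...]. A call has 1 to 20 rows; each row shifts and turns the pose as measured when the row begins; what a row does not reach is not made up. A row lasts 1/8 s, in which the tool goes at most 62.5 mm and 10.7 degrees, less where a joint would pass 70% of its speed; a pose out of reach is approached as far as the arm can. A call is refused whole if a number of a shift passes 1 or a number of a turn 1, either way. A call with a gripper value outside its range is refused whole. The fingers move at their own pace and stop on an object; the grip force is fixed at half the most. Time passes only in rows, so rows that do not move let the fingers close. It gives the time, the measured TCP pose, the force and the opening at its end, in the units of the state.
- monitor.get_obs(): the state, without advancing time (a new reading comes with each control period).
- eyes.snapshot(name): name is "scene" or "top"; returns a dict with "image" (384x512x3 uint8, red, green, blue), "depth" (384x512 float32, m along the optical axis (not along the pixel's ray), 0 where there is no reading), "K" (3x3 intrinsics, pixels), "camera_from_world" (4x4, takes a point from world to camera coordinates). Camera axes: x right, y up, looking along -z (the intrinsics and any distortion apply to the point x, -y, -z); pixel columns grow to the right and rows downward; lengths in m; the calibration is good to about 2 mm. A picture is of the moment at which its call begins.
- ticket.close_job(): hands the job in, once; it reports no verdict.
The state is a dict: "clock": time; "joint_pos": joint angles; "qvel": joint speeds; "tau": joint torques, N m; "tool_pos": TCP position; "orientation": TCP orientation; "force": force on the tool from outside, world axes, zero at the start; "moment": the same for the moment, N m; "opening": finger opening in m.
Only numpy, scipy, OpenCV 4.12 (cv2) and the standard library are available. Lean on these libraries where they do the work, as an engineer would, in place of code of your own. Each camera call takes 0.05 s, during which the arm holds its last target.

## Task

Push the row of five amber bottles along the blue-railed lane as one train, touching one another, until the first stands against the end stop and all are closed up behind it; then push the yellow gate fully shut across the lane behind the last bottle. Only push: do not pick up, lift or tip any bottle, and leave the other things on the bench where they are.

Things in the scene. Friction and masses are not known exactly. Their poses are not given: they have to be found in the camera images.
- lane: fixed feed lane: aluminium floor strip 52 mm wide between two blue rails, with a blue end stop. Origin at bench height (z = 0) on the centre line, under the stop's face; x axis along the lane toward the stop, y to the left of that, z up. Floor top at z = 6 mm; rails 38 mm apart inside, 5 mm thick, tops at z = 22 mm; stop 52 mm wide, 18 mm thick, top at z = 48 mm.
- lane_mouth (a point): the lane's open end: on its floor's top (6 mm above the bench), on the centre line, 310 mm from the face of the end stop
- gate (a joint): yellow gate's angle about its upright pin, rad: 0 shut (arm straight across the lane, at the hinge's limit, its face 5 mm behind a row that is home); 1.57 open, arm beside the lane, pointing from the pin away from the end stop; limit 2.0. Seen from above it shuts anticlockwise, by a push on the face away from the lane. Friction 0.03 N m: it stays where it is left.
- gate_hinge (a point): axis of the gate's pin, at lane x = -178 mm, y = +42 mm, height 36 mm; the pin is 15 mm thick, top at z = 52 mm
- gate_tip (a point): middle of the round end (10 mm thick) of the gate's arm, 68 mm from the pin's axis, height 36 mm. The arm is a bar 6 mm thick, z = 25 to 47 mm, 73 mm long from the pin's axis. When shut this point is at lane y = -26 mm.
- bottle_1: the first of the row of five amber bottles (green label, black cap), counted from the end stop; its centre is 17 mm from the stop's face when the row is home. 34 mm diameter, 75 mm high (straight sides to about 50 mm above its base), about 60 g; stands in the lane, touching its neighbours. Origin at the centre of its underside, z up, 6 mm above the bench.
- bottle_2: number 2 of the row of five amber bottles (green label, black cap), counted from the end stop; its centre is 51 mm from the stop's face when the row is home. 34 mm diameter, 75 mm high (straight sides to about 50 mm above its base), about 60 g; stands in the lane, touching its neighbours. Origin at the centre of its underside, z up, 6 mm above the bench.
- bottle_3: number 3 of the row of five amber bottles (green label, black cap), counted from the end stop; its centre is 85 mm from the stop's face when the row is home. 34 mm diameter, 75 mm high (straight sides to about 50 mm above its base), about 60 g; stands in the lane, touching its neighbours. Origin at the centre of its underside, z up, 6 mm above the bench.
- bottle_4: number 4 of the row of five amber bottles (green label, black cap), counted from the end stop; its centre is 119 mm from the stop's face when the row is home. 34 mm diameter, 75 mm high (straight sides to about 50 mm above its base), about 60 g; stands in the lane, touching its neighbours. Origin at the centre of its underside, z up, 6 mm above the bench.
- bottle_5: the last of the row of five amber bottles (green label, black cap), counted from the end stop; its centre is 153 mm from the stop's face when the row is home. 34 mm diameter, 75 mm high (straight sides to about 50 mm above its base), about 60 g; stands in the lane, touching its neighbours. Origin at the centre of its underside, z up, 6 mm above the bench.
- spare_dropper: bystander: small amber bottle with cream label, 29 mm diameter, 68 mm high, on the bench beside the lane; origin at the centre of its underside
- specimen_cup: bystander: specimen cup with orange lid, 64 mm diameter, 63 mm high, beside the lane; origin at the centre of its underside
- petri: bystander: petri dish, 57 mm diameter, 14 mm high, beside the lane near the end stop; origin at the centre of its underside
- notes: bystander: block of yellow sticky notes, 67 x 68 x 21 mm; origin at the centre of its underside
- marker: bystander: black marker pen, 128 mm long, 15 mm thick, lying on the bench; origin at the middle of its underside
- tips: bystander (fixed): clear pipette tip box, 63 x 78 x 62 mm; origin at the centre of its underside
Mind the look-alikes: they are no part of the job. What is shaped like the bottle_5 but pink is not meant. Leave any turquoise look-alike of the bottle_2 alone.

How it is judged:
By the outcome, as a careful person would: the job done as asked, in the order asked, and still so for the second after the job is handed in, with the robot touching nothing.
It also fails if it takes over 48 s, if anything falls off the work surface, if the arm or the gripper's body presses on something with over 40 N, if the wrist force passes 120 N, or if a joint passes its speed limit or range.

## Working session

There is one attempt and no reset: what is moved stays moved. The work goes in short steps, Python scripts to look and compute and a shell command to move; the robot and the scene stay as the last step left them, time stands still between calls to the robot, and variables do not carry over. Pictures are saved under pics/ and viewed, and the job is handed in when it is done.

```bash
mkdir -p pics; python3 - <<'E'
from plant import monitor, eyes
import cv2,numpy as np
for n in("scene","top"):
    s=eyes.snapshot(n); cv2.imwrite(f"pics/{n}0.png",s["image"][:,:,::-1]); np.savez(f"{n}0.npz",**s)
    print(s["K"],s["camera_from_world"])
print(monitor.get_obs())
E
```

```text
[[480.98823772   0.         264.90832595]
 [  0.         480.98823772 196.67494456]
 [  0.           0.           1.        ]] [[-0.71615486 -0.69788937 -0.00852358  0.34139466]
 [ 0.266328   -0.28454606  0.92092504 -0.24311921]
 [-0.64512915  0.65725487  0.38964652 -0.89259015]
 [ 0.          0.          0.          1.        ]]
[[393.12556956   0.         253.9041661 ]
 [  0.         393.12556956 194.0660032 ]
 [  0.           0.           1.        ]] [[-0.01954033 -0.99974367 -0.01143518 -0.05357282]
 [ 0.99724811 -0.0203071   0.0713009  -0.54917424]
 [-0.07151484 -0.01001047  0.9973893  -1.21759267]
 [ 0.          0.          0.          1.        ]]
{'clock': 0.1, 'joint_pos': array([ 8.08495639e+01,  2.05892263e+01,  6.38565269e-01, -1.58789745e-02,
       -7.01355665e+01, -1.65071770e+01]), 'qvel': array([ 0.02515443, -0.04085887,  0.10518413,  0.07494837, -0.03915079,
        0.00200124]), 'tau': array([-1.36272938e-03, -5.84163630e+01,  2.93754226e+01,  7.01557472e+00,
        1.02130932e-02, -5.08671292e-05]), 'tool_pos': array([0.29209542, 0.60798495, 0.18989739]), 'orientation': array([  96.68663891,   89.91248948, -108.97638102]), 'force': array([-0.23682822,  0.21434075, -0.63497507]), 'moment': array([-0.00628432,  0.00551278,  0.01422816]), 'opening': 0.08758014670523229}
```

View pics/scene0.png

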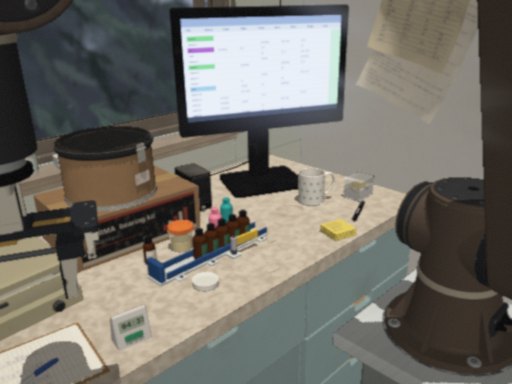

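View pics/top0.png

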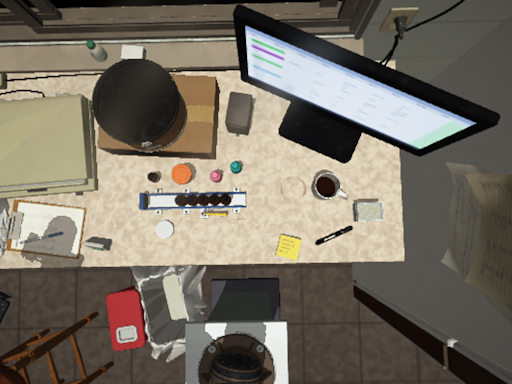

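```bash
python3 - <<'E'
import cv2
a=cv2.imread("pics/top0.png")[145:250,125:260]; cv2.imwrite("pics/topc.png",cv2.resize(a,None,fx=5.7,fy=5.7,interpolation=cv2.INTER_CUBIC))
a=cv2.imread("pics/scene0.png")[185:305,130:290]; cv2.imwrite("pics/scc.png",cv2.resize(a,None,fx=5,fy=5,interpolation=cv2.INTER_CUBIC))
E
```

```text
(no output)
```

View pics/topc.png

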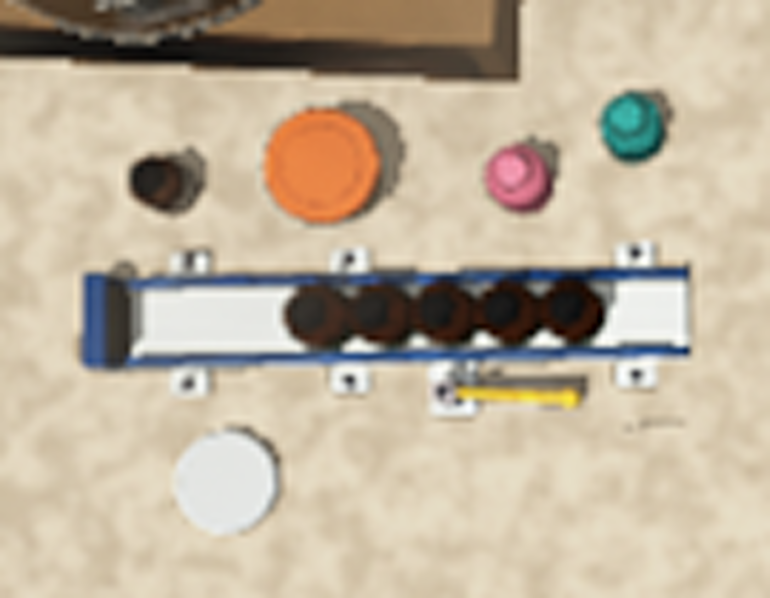

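View pics/scc.png

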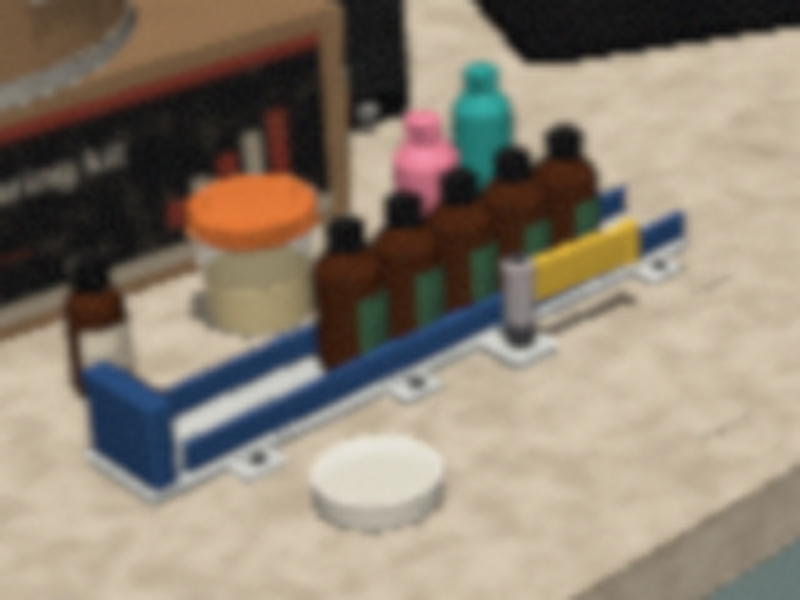

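```bash
cat > h.py <<'E'
import numpy as np
def ray(s,u,v,z):
    K=s["K"];T=s["camera_from_world"];R=T[:3,:3];c=-R.T@T[:3,3]
    d=R.T@np.array([(u-K[0,2])/K[0,0],-(v-K[1,2])/K[1,1],-1]); return c+d*(z-c[2])/d[2]
def proj(s,p):
    K=s["K"];T=s["camera_from_world"];q=T[:3,:3]@p+T[:3,3]
    return np.array([K[0,2]+K[0,0]*q[0]/-q[2],K[1,2]+K[1,1]*-q[1]/-q[2]])
def top(x,y): return 125+(x+.5)/5.7-.5,145+(y+.5)/5.7-.5
def sc(x,y): return 130+(x+.5)/5-.5,185+(y+.5)/5-.5
E
python3 - <<'E'
import numpy as np
from h import *
t=np.load("top0.npz");s=np.load("scene0.npz")
for n,x,y,z in [("mouth rail far",688,271,.022),("mouth rail near",690,352,.022),("floor mouth",688,310,.006),("stop back far",83,275,.048),("stop back near",86,367,.048),("stopface far",104,273,.048),("stopface near",104,367,.048),("rail far L",200,274,.022),("rail near L",200,362,.022),("pin",448,391,.052),("tip",574,396,.047),("cap1",316,312,.081),("cap5",571,309,.081),("cap3",442,308,.081),("rail far R",640,271,.022),("rail near R",640,353,.022),("dropper",152,182,.068),("petri",227,480,.014),("cup",322,165,.063),("pink",515,165,.075),("turq",630,117,.075)]:
    print(n,ray(t,*top(x,y),z).round(4))
for n,x,y,z in [("pin",520,262,.052),("tip top",638,222,.047),("stop top front R",175,402,.048),("stop top nearback",152,411,.048),("stop face far",112,365,.048),("mouth near rail out",684,215,.022),("cap5",565,130,.081),("cap1",346,220,.081)]:
    print("S",n,ray(s,*sc(x,y),z).round(4))
E
```

```text
mouth rail far [ 0.5544 -0.0376  0.022 ]
mouth rail near [ 0.5098 -0.0379  0.022 ]
floor mouth [ 0.5339 -0.0367  0.006 ]
stop back far [0.557 0.289 0.048]
stop back near [0.5071 0.2873 0.048 ]
stopface far [0.5578 0.2776 0.048 ]
stopface near [0.5069 0.2776 0.048 ]
rail far L [0.5583 0.232  0.022 ]
rail near L [0.5097 0.2322 0.022 ]
pin [0.4902 0.0913 0.052 ]
tip [0.4863 0.0242 0.047 ]
cap1 [0.5323 0.1562 0.081 ]
cap5 [0.5312 0.0222 0.081 ]
cap3 [0.5331 0.09   0.081 ]
rail far R [ 0.555  -0.0111  0.022 ]
rail near R [ 0.5098 -0.0104  0.022 ]
dropper [0.6043 0.2461 0.068 ]
petri [0.4445 0.2194 0.014 ]
cup [0.6122 0.1561 0.063 ]
pink [0.6085 0.0513 0.075 ]
turq [ 0.6329 -0.01    0.075 ]
S pin [0.4836 0.0968 0.052 ]
S tip top [0.4799 0.023  0.047 ]
S stop top front R [0.5016 0.2773 0.048 ]
S stop top nearback [0.5025 0.2881 0.048 ]
S stop face far [0.5474 0.2781 0.048 ]
S mouth near rail out [ 0.5038 -0.0335  0.022 ]
S cap5 [0.5293 0.0239 0.081 ]
S cap1 [0.5303 0.1602 0.081 ]
```

```bash
python3 - <<'E'
from plant import monitor
import numpy as np
from scipy.spatial.transform import Rotation as R
o=monitor.get_obs();r=R.from_euler('xyz',o['orientation'],degrees=True)
print(r.as_matrix().round(3)); 
for s in(1,-1):
    M=np.array([[0,0,-1],[s,0,0],[0,0,0]],float); 
    T=np.column_stack([[0,0,-1],[0,s,0],np.cross([0,0,-1],[0,s,0])])
    print(s,(R.from_matrix(T)*r.inv()).as_rotvec(degrees=True).round(2))
s=np.load("scene0.npz");t=np.load("top0.npz")
# height map max in region x .35-.63,y -.15..0.65
d=t["depth"];K=t["K"];T=t["camera_from_world"];v,u=np.mgrid[:384,:512]
P=np.stack([(u-K[0,2])/K[0,0]*d,-(v-K[1,2])/K[1,1]*d,-d],-1)
W=(P-T[:3,3])@T[:3,:3]
for x0,x1,y0,y1 in[(.63,.7,-.1,.2),(.38,.65,.3,.45),(.28,.55,.45,.65),(.5,.63,-.2,.0),(.63,.8,-.2,0.05),(.38,.63,0,.3)]:
    m=(d>0)&(W[...,0]>x0)&(W[...,0]<x1)&(W[...,1]>y0)&(W[...,1]<y1); print(x0,x1,y0,y1,W[m][:,2].max())
E
```

```text
[[-0.    -0.433 -0.901]
 [-0.001 -0.901  0.433]
 [-1.     0.002 -0.   ]]
1 [-1.0000e-02 -1.2000e-01 -1.5434e+02]
-1 [ 9.000e-02 -1.000e-02  2.566e+01]
0.63 0.7 -0.1 0.2 0.2702789554436424
0.38 0.65 0.3 0.45 0.09700821339038981
0.28 0.55 0.45 0.65 0.3376979473030278
0.5 0.63 -0.2 0.0 0.07853337513309401
0.63 0.8 -0.2 0.05 0.5478504980967757
0.38 0.63 0 0.3 0.08674478463747129
```

Candidates (top view, pixels):
- **The row:** five amber bottles, black caps, green labels, in the blue lane. Caps run from bottle 1 at (180,200) to bottle 5 at (225,199).
- **Could be mistaken for them:** spare dropper with cream label (152,177), pink bottle (216,174) and turquoise bottle (236,166), all outside the lane.

The crops confirm the choice. The stop is at the left (world +y), the gate pin is at (203,213), and the yellow arm lies open on the near side. The lane centre is at x≈0.532 and the stop face at y≈0.2725.

I'll travel to behind the mouth at a safe height with the fingers shut and the jaw axis along the lane.

```bash
python3 -m crank '[{"linear":[0.25,-0.67,0],"rot":[0,0,0.32],"hand":0},{"linear":[0.25,-0.67,0],"rot":[0,0,0.32],"hand":0},{"linear":[0.25,-0.67,0],"rot":[0,0,0.32],"hand":0},{"linear":[0.25,-0.67,0],"rot":[0,0,0.32],"hand":0},{"linear":[0.25,-0.67,0],"rot":[0,0,0.32],"hand":0},{"linear":[0.25,-0.67,0],"rot":[0,0,0.32],"hand":0},{"linear":[0.25,-0.67,0],"rot":[0,0,0.32],"hand":0},{"linear":[0.25,-0.67,0],"rot":[0,0,0.32],"hand":0},{"linear":[0.25,-0.67,0],"rot":[0,0,0.32],"hand":0},{"linear":[0.25,-0.67,0],"rot":[0,0,0.32],"hand":0},{"linear":[0.25,-0.67,0],"rot":[0,0,0.32],"hand":0},{"linear":[0.25,-0.67,0],"rot":[0,0,0.32],"hand":0},{"linear":[0.25,-0.67,0],"rot":[0,0,0.32],"hand":0},{"linear":[0.25,-0.67,0],"rot":[0,0,0.32],"hand":0},{"linear":[0.25,-0.67,0],"rot":[0,0,0.32],"hand":0},{"linear":[0.25,-0.67,0],"rot":[0,0,0.32],"hand":0}]'
```

```text
clock: 2.1
tool_pos: [0.5328, -0.0565, 0.1844]
orientation: [75.1, 89.5, -103.8]
force: [1.1, 0.7, 0.0]
opening: 0.0002
```

```bash
cat > st.py <<'E'
from plant import monitor
import numpy as np
from scipy.spatial.transform import Rotation as R
o=monitor.get_obs();r=R.from_euler('xyz',o['orientation'],degrees=True)
T=np.column_stack([[0,0,-1],[0,-1,0],[-1,0,0]])
print(o['clock'],o['tool_pos'].round(4),"F",o['force'].round(1),"rot units needed",((R.from_matrix(T)*r.inv()).as_rotvec(degrees=True)/5).round(2),o['opening'])
E
python3 st.py
python3 - <<'E'
from plant import eyes
import cv2
s=eyes.snapshot("top");cv2.imwrite("pics/t1.png",cv2.resize(s["image"][130:280,110:290,::-1],None,fx=4,fy=4,interpolation=2))
s=eyes.snapshot("scene");cv2.imwrite("pics/s1.png",cv2.resize(s["image"][100:320,110:400,::-1],None,fx=2.7,fy=2.7,interpolation=2))
E
```

```text
2.1 [ 0.5328 -0.0565  0.1844] F [1.1 0.7 0. ] rot units needed [ 0.09 -0.02 -0.21] 0.00023618633345704617
```

View pics/s1.png

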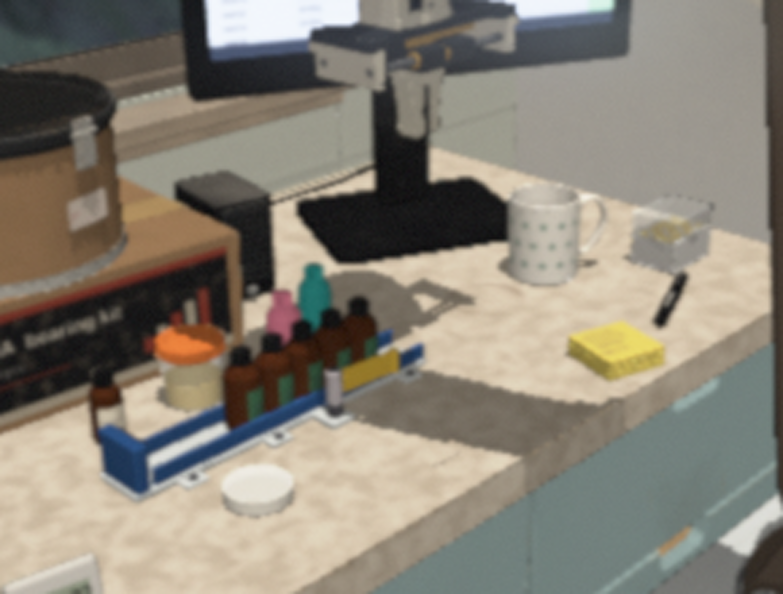

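View pics/t1.png

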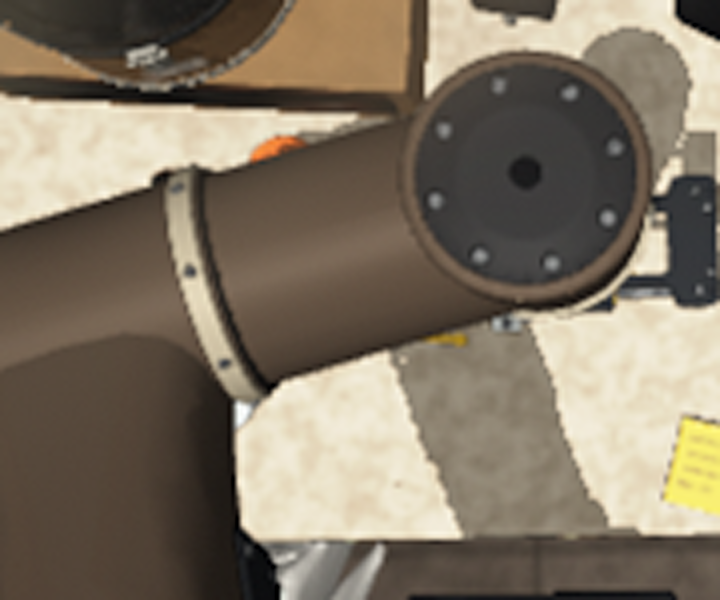

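```bash
python3 - <<'E'
from plant import eyes,monitor
import numpy as np
print(monitor.get_obs()['joint_pos'].round(1))
t=eyes.snapshot("top");d=t["depth"];K=t["K"];T=t["camera_from_world"];v,u=np.mgrid[:384,:512]
P=np.stack([(u-K[0,2])/K[0,0]*d,-(v-K[1,2])/K[1,1]*d,-d],-1)
W=(P-T[:3,3])@T[:3,:3]
for x,y in[(240,172),(200,192),(150,210),(112,205),(150,250),(145,110),(130,100),(240,145),(270,175),(290,190)]: print(x,y,W[y,x].round(3),d[y,x])
E
```

```text
[ 15.1   7.8 -17.5   0.5 -64.9  75.5]
240 172 [ 0.536 -0.051  0.663] 0.5945645
200 192 [0.508 0.013 0.643] 0.61291397
150 210 [0.482 0.091 0.644] 0.6109085
112 205 [0.491 0.15  0.644] 0.6115085
150 250 [0.422 0.083 0.673] 0.5775354
145 110 [0.755 0.211 0.257] 1.017024
130 100 [0.782 0.25  0.257] 1.0194315
240 145 [ 0.578 -0.051  0.659] 0.60099334
270 175 [ 0.531 -0.096  0.658] 0.5983395
290 190 [ 0.56 -0.18 -0.  ] 1.2558801
```

```bash
python3 -m crank '[{"linear":[0,0,-0.5],"rot":[0.09,0,-0.2],"hand":0},{"linear":[0,0,-0.5],"rot":[0,0,0],"hand":0},{"linear":[0,0,-0.5],"rot":[0,0,0],"hand":0},{"linear":[0,0,-0.4],"rot":[0,0,0],"hand":0},{"linear":[0,0,-0.3],"rot":[0,0,0],"hand":0},{"linear":[0,0,0],"rot":[0,0,0],"hand":0}]'; python3 st.py
python3 - <<'E'
from plant import eyes
import cv2
s=eyes.snapshot("scene");cv2.imwrite("pics/s2.png",cv2.resize(s["image"][150:310,130:330,::-1],None,fx=3.7,fy=3.7,interpolation=2))
E
```

```text
clock: 3.0
tool_pos: [0.5306, -0.0532, 0.0482]
orientation: [-8.5, 89.8, 171.3]
force: [0.2, 0.2, -0.2]
opening: 0.0008
3.0 [ 0.5306 -0.0532  0.0482] F [ 0.2  0.2 -0.2] rot units needed [-0.01 -0.04  0.03] 0.0008351493410837623
```

View pics/s2.png

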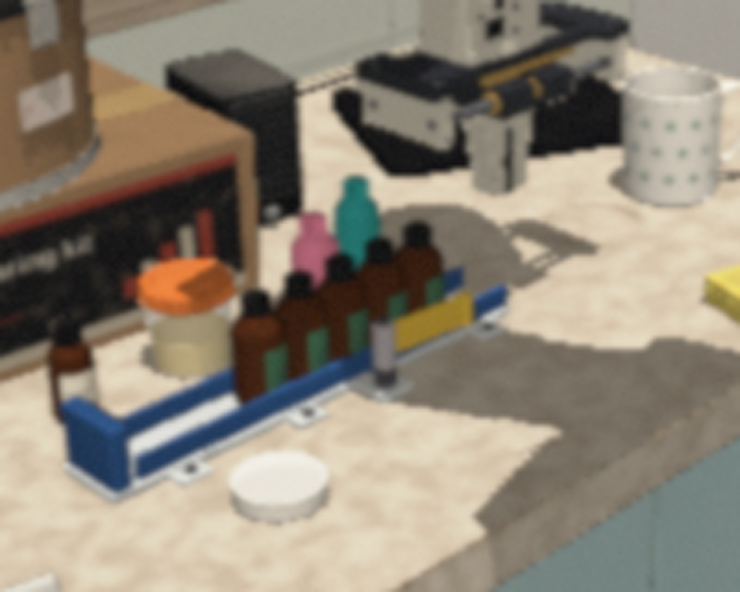

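```bash
python3 - <<'E'
from h import *
s=np.load("scene0.npz")
for p in [(.5306,-.0532,.0482),(.532,-.037,.006),(.532,-.0532,0.115)]:
    q=proj(s,np.array(p)); print(q.round(1),((q-[130,150])*3.7).round(0))
E
```

```text
[264.2 212.9] [496. 233.]
[259.6 229.3] [480. 294.]
[263.6 189. ] [494. 144.]
```

```bash
python3 st.py; python3 - <<'E'
from plant import eyes
import cv2
from h import *
s=eyes.snapshot("scene");print(abs(s["camera_from_world"]-np.load("scene0.npz")["camera_from_world"]).max());cv2.imwrite("pics/s3.png",cv2.resize(s["image"][140:250,210:310,::-1],None,fx=5.4,fy=5.4,interpolation=2))
d=s["depth"];K=s["K"];T=s["camera_from_world"];v,u=np.mgrid[:384,:512]
P=np.stack([(u-K[0,2])/K[0,0]*d,-(v-K[1,2])/K[1,1]*d,-d],-1)
W=(P-T[:3,3])@T[:3,:3]
m=(abs(W[...,0]-.53)<.03)&(abs(W[...,1]+.053)<.035)&(W[...,2]>.02)&(W[...,2]<.12)&(d>0)
Q=W[m]
for z in np.arange(.02,.12,.01):
    q=Q[(Q[:,2]>=z)&(Q[:,2]<z+.01)]
    if len(q): print(round(z,2),len(q),q.min(0).round(3),q.max(0).round(3))
E
```

```text
3.05 [ 0.5314 -0.0532  0.0491] F [ 0.2  0.6 -0.1] rot units needed [-0.01 -0.02  0.03] 9.33355276169845e-05
0.0
0.02 11 [ 0.507 -0.038  0.02 ] [ 0.556 -0.021  0.025]
0.08 15 [ 0.52  -0.071  0.084] [ 0.54  -0.037  0.09 ]
0.09 58 [ 0.518 -0.07   0.09 ] [ 0.543 -0.035  0.1  ]
0.1 52 [ 0.518 -0.07   0.1  ] [ 0.542 -0.034  0.11 ]
0.11 56 [ 0.519 -0.072  0.11 ] [ 0.545 -0.033  0.12 ]
```

View pics/s3.png

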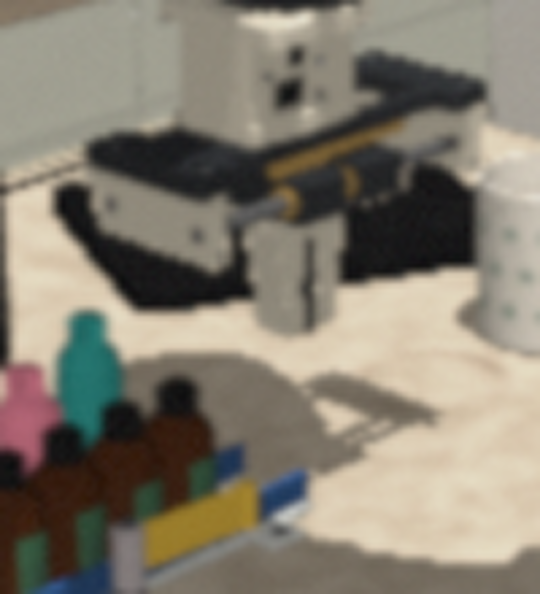

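```bash
python3 - <<'E'
from h import *
from plant import eyes
s=eyes.snapshot("scene")
d=s["depth"];K=s["K"];T=s["camera_from_world"];v,u=np.mgrid[:384,:512]
P=np.stack([(u-K[0,2])/K[0,0]*d,-(v-K[1,2])/K[1,1]*d,-d],-1)
W=(P-T[:3,3])@T[:3,:3]
m=(abs(W[...,0]-.53)<.12)&(abs(W[...,1]+.053)<.13)&(W[...,2]>.082)&(W[...,2]<.36)&(d>0)
Q=W[m]
for z in np.arange(.08,.36,.01):
    q=Q[(Q[:,2]>=z)&(Q[:,2]<z+.01)]
    if len(q): print(round(z,2),len(q),q.min(0).round(3),q.max(0).round(3))
E
```

```text
0.08 19 [ 0.52  -0.065  0.082] [0.541 0.06  0.09 ]
0.09 57 [ 0.519 -0.072  0.09 ] [ 0.544 -0.035  0.1  ]
0.1 50 [ 0.519 -0.071  0.1  ] [ 0.54  -0.034  0.11 ]
0.11 57 [ 0.517 -0.071  0.11 ] [ 0.543 -0.034  0.12 ]
0.12 60 [ 0.519 -0.072  0.12 ] [ 0.544 -0.031  0.13 ]
0.13 59 [ 0.517 -0.074  0.13 ] [ 0.544 -0.029  0.14 ]
0.14 21 [ 0.51  -0.137  0.14 ] [0.563 0.032 0.15 ]
0.15 184 [ 0.492 -0.139  0.15 ] [0.573 0.037 0.16 ]
0.16 315 [ 0.49  -0.141  0.16 ] [0.574 0.038 0.17 ]
0.17 279 [ 0.49  -0.145  0.17 ] [0.572 0.043 0.18 ]
0.18 253 [ 0.491 -0.146  0.18 ] [0.569 0.045 0.19 ]
0.19 509 [ 0.489 -0.151  0.19 ] [0.572 0.045 0.2  ]
0.2 140 [ 0.504 -0.071  0.2  ] [0.555 0.    0.21 ]
0.21 120 [ 0.508 -0.071  0.21 ] [ 0.554 -0.     0.22 ]
0.22 126 [ 0.507 -0.071  0.22 ] [ 0.554 -0.     0.23 ]
0.23 89 [ 0.507 -0.069  0.23 ] [ 0.557 -0.     0.24 ]
0.24 164 [ 0.491 -0.067  0.24 ] [ 0.573 -0.001  0.25 ]
0.25 212 [ 0.492 -0.082  0.25 ] [ 0.571 -0.002  0.26 ]
0.26 128 [ 0.494 -0.087  0.26 ] [ 0.56  -0.015  0.27 ]
0.27 63 [ 0.487 -0.075  0.27 ] [ 0.551 -0.006  0.28 ]
0.28 164 [ 0.485 -0.076  0.28 ] [ 0.562 -0.006  0.29 ]
0.29 158 [ 0.483 -0.074  0.29 ] [ 0.56  -0.007  0.3  ]
0.3 162 [ 0.485 -0.087  0.3  ] [ 0.559 -0.005  0.31 ]
0.31 162 [ 0.485 -0.087  0.31 ] [ 0.56  -0.005  0.32 ]
0.32 167 [ 0.485 -0.085  0.32 ] [ 0.556 -0.005  0.33 ]
0.33 168 [ 0.483 -0.084  0.33 ] [ 0.557 -0.004  0.34 ]
0.34 170 [ 0.485 -0.085  0.34 ] [ 0.555 -0.005  0.35 ]
0.35 169 [ 0.484 -0.083  0.35 ] [ 0.555 -0.006  0.36 ]
```

```bash
python3 - <<'E'
from h import *
from plant import eyes,monitor
def an(s,c,w,zs):
    d=s["depth"];K=s["K"];T=s["camera_from_world"];v,u=np.mgrid[:384,:512]
    P=np.stack([(u-K[0,2])/K[0,0]*d,-(v-K[1,2])/K[1,1]*d,-d],-1)
    W=(P-T[:3,3])@T[:3,:3]
    m=(abs(W[...,0]-c[0])<w)&(abs(W[...,1]-c[1])<w)&(d>0);Q=W[m]
    for z in zs:
        q=Q[(Q[:,2]>=z)&(Q[:,2]<z+.01)]
        if len(q): print(round(z,2),len(q),q.min(0).round(3),q.max(0).round(3))
s=np.load("scene0.npz");print(proj(s,np.array([.292,.608,.19])))
an(s,(.292,.608),.12,np.arange(.05,.35,.01))
o=monitor.get_obs();print(o['clock'],o['tool_pos'],o['joint_pos'])
E
```

```text
[ 32.33658103 326.068315  ]
0.22 25 [0.258 0.558 0.225] [0.267 0.572 0.23 ]
0.23 107 [0.257 0.55  0.23 ] [0.275 0.572 0.24 ]
0.24 110 [0.255 0.549 0.24 ] [0.276 0.573 0.25 ]
0.25 108 [0.256 0.555 0.25 ] [0.267 0.572 0.26 ]
0.26 123 [0.255 0.555 0.26 ] [0.267 0.572 0.27 ]
0.27 133 [0.254 0.553 0.27 ] [0.279 0.571 0.28 ]
0.28 12 [0.248 0.544 0.28 ] [0.261 0.567 0.289]
0.29 156 [0.219 0.528 0.292] [0.269 0.581 0.3  ]
0.3 694 [0.219 0.536 0.3  ] [0.274 0.631 0.31 ]
0.31 600 [0.217 0.532 0.31 ] [0.3   0.625 0.32 ]
0.32 890 [0.216 0.507 0.32 ] [0.304 0.625 0.33 ]
0.33 1531 [0.217 0.507 0.33 ] [0.31  0.623 0.34 ]
0.34 246 [0.263 0.581 0.34 ] [0.31  0.622 0.35 ]
3.15 [ 0.53251872 -0.05324211  0.05027134] [ 1.52496985e+01  1.53314067e+01 -2.74214226e+01 -6.91017704e-02
 -4.71861972e+01  7.46531733e+01]
```

The scene depth puts the fingertips about 35 mm higher than the reported TCP z (0.085 against 0.049). I'll settle this with a careful touch on bare bench behind the mouth.

```bash
python3 -m crank '[{"linear":[0,-0.5,0],"rot":[0,0,0],"hand":0},{"linear":[0,-0.4,0],"rot":[0,0,0],"hand":0},{"linear":[0,0,-0.35],"rot":[0,0,0],"hand":0},{"linear":[0,0,-0.25],"rot":[0,0,0],"hand":0},{"linear":[0,0,0],"rot":[0,0,0],"hand":0}]'; python3 st.py;  python3 -m crank '[{"linear":[0,0,-0.1],"rot":[0,0,0],"hand":0},{"linear":[0,0,0],"rot":[0,0,0],"hand":0}]'; python3 st.py
python3 - <<'E'
from plant import eyes
import cv2
s=eyes.snapshot("scene");cv2.imwrite("pics/s4.png",cv2.resize(s["image"][140:250,210:310,::-1],None,fx=5.4,fy=5.4,interpolation=2))
E
```

```text
clock: 3.78
tool_pos: [0.5366, -0.1075, 0.019]
orientation: [-169.2, 89.4, 10.7]
force: [0.1, 0.4, 1.0]
opening: 0.0004
3.775 [ 0.5366 -0.1075  0.019 ] F [0.1 0.4 1. ] rot units needed [-0.02  0.12  0.01] 0.0004030519615694666
clock: 4.03
tool_pos: [0.5375, -0.1069, 0.0138]
orientation: [-170.5, 89.3, 9.5]
force: [0.5, 0.2, -0.3]
opening: 0.0002
4.025 [ 0.5375 -0.1069  0.0138] F [ 0.5  0.2 -0.3] rot units needed [-0.02  0.14 -0.01] 0.00019536553917120475
```

View pics/s4.png

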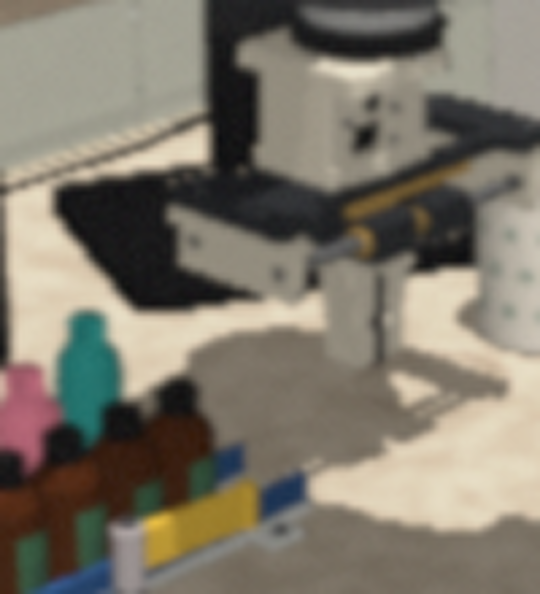

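```bash
python3 -m crank '[{"linear":[0,0,-0.15],"rot":[0,0.1,0],"hand":0},{"linear":[0,0,0],"rot":[0,0,0],"hand":0}]'; python3 -m crank '[{"linear":[0,0,-0.06],"rot":[0,0,0],"hand":0}]'; python3 -m crank '[{"linear":[0,0,-0.06],"rot":[0,0,0],"hand":0}]';python3 -m crank '[{"linear":[0,0,-0.05],"rot":[0,0,0],"hand":0}]'
```

```text
clock: 4.32
tool_pos: [0.5383, -0.1067, 0.0049]
orientation: [-153.9, 89.7, 26.1]
force: [0.9, 0.1, -1.0]
opening: 0.0004
clock: 4.45
tool_pos: [0.5386, -0.1067, 0.0014]
orientation: [-156.7, 89.7, 23.4]
force: [0.4, -0.3, -0.4]
opening: 0.0005
clock: 4.58
tool_pos: [0.5385, -0.1067, -0.0026]
orientation: [-155.5, 89.7, 24.5]
force: [0.1, -0.0, -0.1]
opening: 0.0003
clock: 4.7
tool_pos: [0.5384, -0.1067, -0.0058]
orientation: [-155.4, 89.7, 24.6]
force: [0.6, -0.4, 0.2]
opening: 0.0001
```

```bash
cat > tip.py <<'E'
from h import *
from plant import eyes,monitor
import cv2
s=eyes.snapshot("scene");o=monitor.get_obs();c=o['tool_pos']
d=s["depth"];K=s["K"];T=s["camera_from_world"];v,u=np.mgrid[:384,:512]
P=np.stack([(u-K[0,2])/K[0,0]*d,-(v-K[1,2])/K[1,1]*d,-d],-1)
W=(P-T[:3,3])@T[:3,:3]
m=(abs(W[...,0]-c[0])<.016)&(abs(W[...,1]-c[1])<.026)&(d>0)&(W[...,2]>.01);Q=W[m]
print(c,"lowest",np.sort(Q[:,2])[:12].round(4),np.median(Q[Q[:,2]<.06],0))
cv2.imwrite("pics/s5.png",cv2.resize(s["image"][140:250,210:310,::-1],None,fx=5.4,fy=5.4,interpolation=2))
E
python3 tip.py; python3 st.py
```

```text
[ 0.53814672 -0.10672676 -0.00622305] lowest [0.0287 0.0295 0.031  0.0313 0.0315 0.0315 0.0316 0.0317 0.0319 0.0331
 0.0335 0.0336] [ 0.52918463 -0.09637473  0.0451644 ]
4.75 [ 0.5381 -0.1067 -0.0062] F [-0.2 -0.3 -0.8] rot units needed [-0.02  0.05 -0.01] 0.0004667644570875272
```

View pics/s5.png

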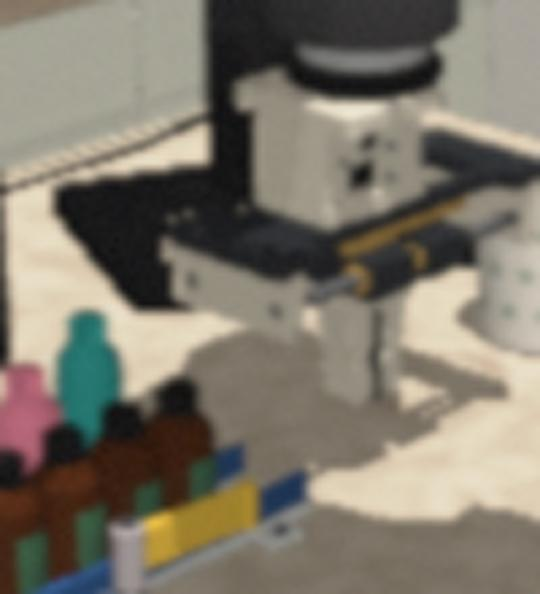

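```bash
python3 -m crank '[{"linear":[-0.1,0.3,0],"rot":[0,0.05,0],"hand":0},{"linear":[0,0.3,0],"rot":[0,0,0],"hand":0},{"linear":[0,0.3,0],"rot":[0,0,0],"hand":0},{"linear":[0,0.3,0],"rot":[0,0,0],"hand":0},{"linear":[0,0.1,0],"rot":[0,0,0],"hand":0},{"linear":[0,0,0],"rot":[0,0,0],"hand":0}]'; python3 st.py; python3 tip.py
```

```text
clock: 5.5
tool_pos: [0.5321, -0.0221, -0.0057]
orientation: [-103.1, 89.9, 77.1]
force: [1.0, 0.6, 0.5]
opening: 0.0006
5.5 [ 0.5321 -0.0221 -0.0057] F [1.  0.6 0.5] rot units needed [-0.03  0.01 -0.04] 0.0005585946467165938
[ 0.53211271 -0.02236053 -0.00573437] lowest [0.0298 0.0309 0.0315 0.0316 0.032  0.032  0.0329 0.0329 0.0335 0.0337
 0.0338 0.034 ] [ 0.52319778 -0.0135188   0.04606986]
```

View pics/s5.png

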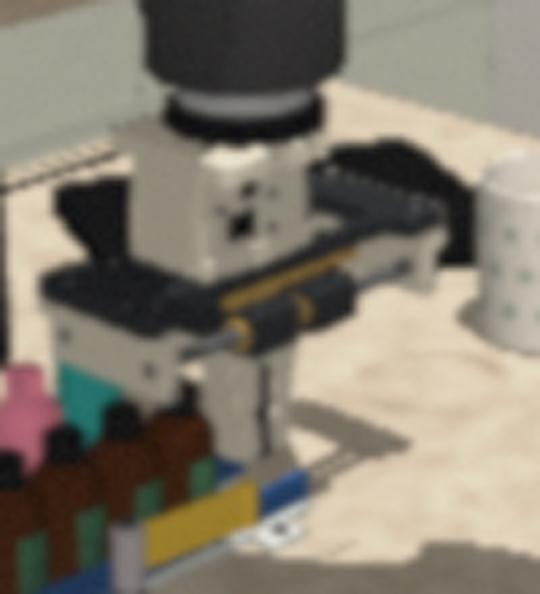

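```bash
python3 -m crank '[{"linear":[0,0.05,-0.05],"rot":[0,0,0],"hand":0},{"linear":[0,0.1,0],"rot":[0,0,0],"hand":0},{"linear":[0,0.1,0],"rot":[0,0,0],"hand":0},{"linear":[0,0.1,0],"rot":[0,0,0],"hand":0},{"linear":[0,0.1,0],"rot":[0,0,0],"hand":0},{"linear":[0,0.1,0],"rot":[0,0,0],"hand":0}]'; python3 st.py; python3 tip.py
python3 - <<'E'
import cv2
from plant import eyes
s=eyes.snapshot("scene");cv2.imwrite("pics/s6.png",cv2.resize(s["image"][160:290,140:290,::-1],None,fx=5,fy=4.6,interpolation=2))
E
```

```text
clock: 6.3
tool_pos: [0.5318, 0.0106, -0.0089]
orientation: [-86.7, 89.9, 93.4]
force: [-0.2, -2.3, 0.8]
opening: 0.0003
6.3 [ 0.5318  0.0106 -0.0089] F [-0.2 -2.3  0.8] rot units needed [-0.02 -0.   -0.01] 0.00033764754361786226
[ 0.53201208  0.01122    -0.0088262 ] lowest [0.0263 0.0273 0.0278 0.0281 0.0284 0.0287 0.0288 0.0301 0.0307 0.0315
 0.0316 0.0317] [0.52195642 0.0141873  0.04464238]
```

View pics/s6.png

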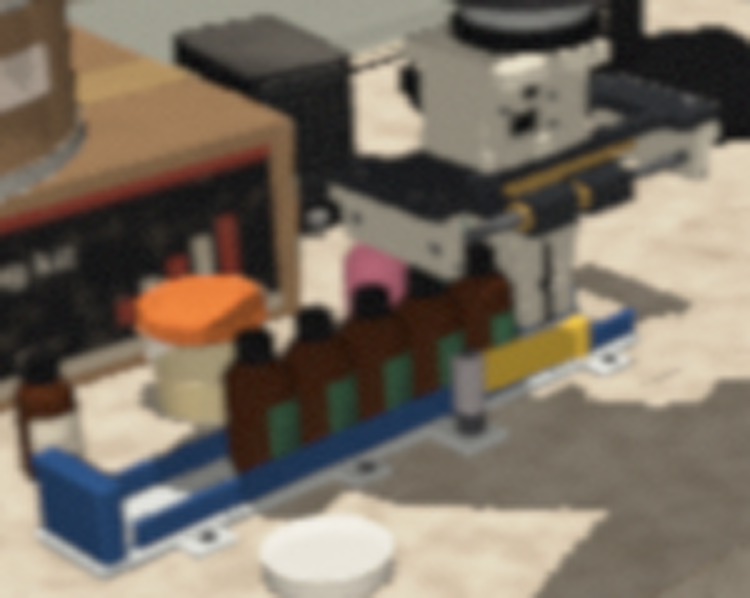

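The train moves together, upright, with about 2 N of push force. I'll continue.

```bash
python3 -m crank '[{"linear":[0,0.1,0],"rot":[0,0,0],"hand":0},{"linear":[0,0.1,0],"rot":[0,0,0],"hand":0},{"linear":[0,0.1,0],"rot":[0,0,0],"hand":0},{"linear":[0,0.1,0],"rot":[0,0,0],"hand":0},{"linear":[0,0.1,0],"rot":[0,0,0],"hand":0}]';python3 -m crank '[{"linear":[0,0.1,0],"rot":[0,0,0],"hand":0},{"linear":[0,0.1,0],"rot":[0,0,0],"hand":0},{"linear":[0,0.1,0],"rot":[0,0,0],"hand":0},{"linear":[0,0.1,0],"rot":[0,0,0],"hand":0}]'; python3 st.py
python3 - <<'E'
import cv2
from plant import eyes
s=eyes.snapshot("scene");cv2.imwrite("pics/s7.png",cv2.resize(s["image"][160:290,140:290,::-1],None,fx=5,fy=4.6,interpolation=2))
E
```

```text
clock: 7.02
tool_pos: [0.5317, 0.0426, -0.009]
orientation: [-79.0, 89.9, 101.1]
force: [0.7, -2.3, 0.3]
opening: 0.0005
clock: 7.52
tool_pos: [0.5316, 0.0684, -0.009]
orientation: [-74.0, 89.9, 106.0]
force: [-0.4, -2.6, -0.1]
opening: 0.0003
7.525 [ 0.5316  0.0684 -0.009 ] F [-0.4 -2.6 -0.1] rot units needed [-0.02 -0.   -0.01] 0.00033362414376700473
```

View pics/s7.png

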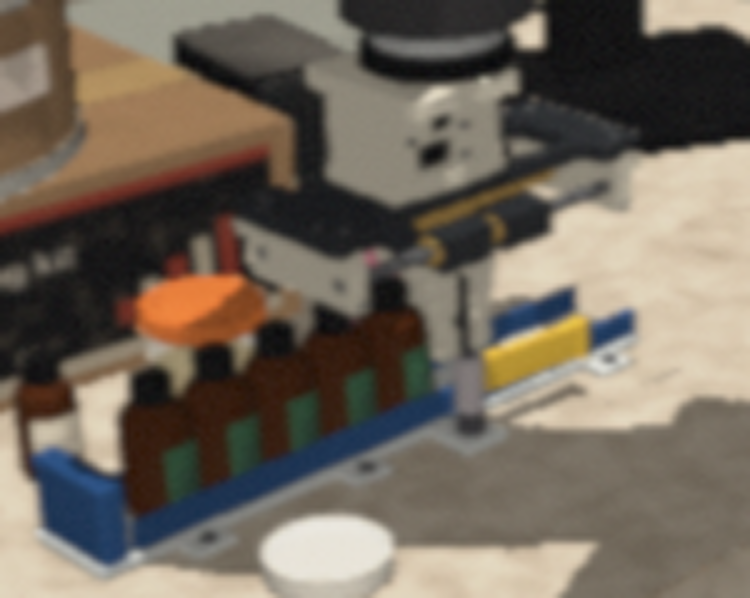

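```bash
python3 -m crank '[{"linear":[0,0.05,0],"rot":[0,0,0],"hand":0},{"linear":[0,0.05,0],"rot":[0,0,0],"hand":0}]';python3 -m crank '[{"linear":[0,0.05,0],"rot":[0,0,0],"hand":0}]'; python3 -m crank '[{"linear":[0,0.04,0],"rot":[0,0,0],"hand":0}]';python3 -m crank '[{"linear":[0,0.04,0],"rot":[0,0,0],"hand":0}]'
```

```text
clock: 7.82
tool_pos: [0.5316, 0.0754, -0.009]
orientation: [-79.0, 89.9, 101.1]
force: [-0.6, -1.8, 1.1]
opening: 0.0003
clock: 7.95
tool_pos: [0.5316, 0.0785, -0.0091]
orientation: [-73.8, 89.9, 106.3]
force: [0.7, -1.6, 0.2]
opening: 0.0005
clock: 8.07
tool_pos: [0.5316, 0.081, -0.0091]
orientation: [-73.0, 89.9, 107.1]
force: [0.3, -2.8, 0.4]
opening: 0.0007
clock: 8.2
tool_pos: [0.5313, 0.0831, -0.0091]
orientation: [-36.6, 89.9, 143.4]
force: [-0.3, -9.0, 1.7]
opening: 0.0004
```

```bash
python3 -m crank '[{"linear":[0,0.03,0],"rot":[0,0,0],"hand":0}]';python3 -m crank '[{"linear":[0,0.03,0],"rot":[0,0,0],"hand":0}]'
python3 - <<'E'
import cv2
from plant import eyes
s=eyes.snapshot("scene");cv2.imwrite("pics/s8.png",cv2.resize(s["image"][190:290,140:260,::-1],None,fx=6.5,fy=6,interpolation=2))
E
```

```text
clock: 8.32
tool_pos: [0.5298, 0.0831, -0.0095]
orientation: [22.5, 89.7, -157.5]
force: [0.2, -12.9, 2.9]
opening: 0.0003
clock: 8.45
tool_pos: [0.5285, 0.0828, -0.0097]
orientation: [33.6, 89.5, -146.4]
force: [1.9, -12.5, 4.1]
opening: 0.0005
```

View pics/s8.png

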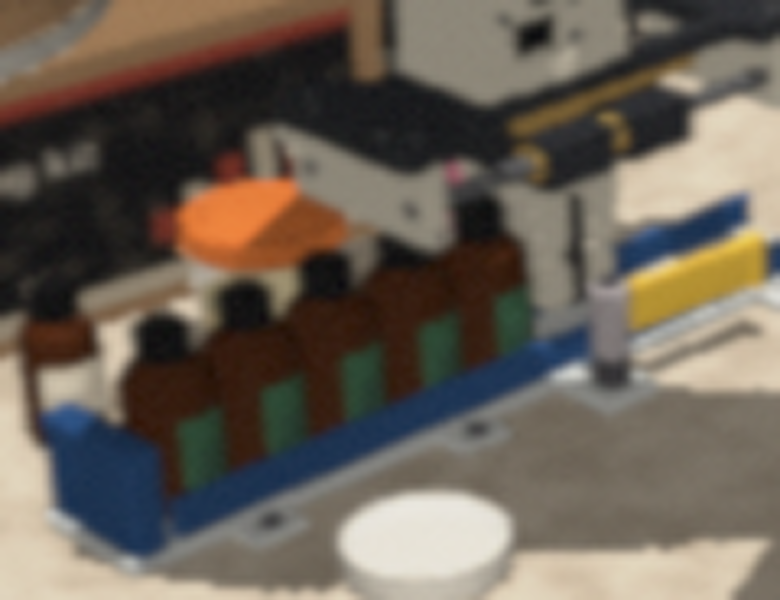

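```bash
python3 -m crank '[{"linear":[0,-0.1,0],"rot":[0,0,0],"hand":0},{"linear":[0.03,-0.3,0],"rot":[0,0,0],"hand":0},{"linear":[0,-0.4,0],"rot":[0,0,0],"hand":0},{"linear":[0,-0.3,0.1],"rot":[0,0,0],"hand":0},{"linear":[0,0,0.4],"rot":[0,0,0],"hand":0},{"linear":[0,0,0.5],"rot":[0,0,0],"hand":0},{"linear":[-0.3,0,0],"rot":[0,0,0],"hand":0},{"linear":[-0.5,0,0],"rot":[0,0,0],"hand":0},{"linear":[-0.4,0,0],"rot":[0,0,0],"hand":0},{"linear":[0,0,0],"rot":[0,0,0],"hand":0}]'; python3 st.py
python3 - <<'E'
import cv2,numpy as np
from plant import eyes
s=eyes.snapshot("scene");np.savez("s9.npz",**s);cv2.imwrite("pics/s9.png",cv2.resize(s["image"][160:290,140:290,::-1],None,fx=5,fy=4.6,interpolation=2))
s=eyes.snapshot("top");cv2.imwrite("pics/t9.png",cv2.resize(s["image"][145:250,125:260,::-1],None,fx=5.7,fy=5.7,interpolation=2))
E
```

```text
clock: 9.75
tool_pos: [0.459, 0.0104, 0.0549]
orientation: [34.3, 89.9, -145.8]
force: [-0.0, 0.4, 0.2]
opening: 0.0006
9.75 [0.459  0.0104 0.0549] F [-0.   0.4  0.2] rot units needed [ 0.01 -0.01  0.03] 0.0005700042272489762
```

View pics/s9.png

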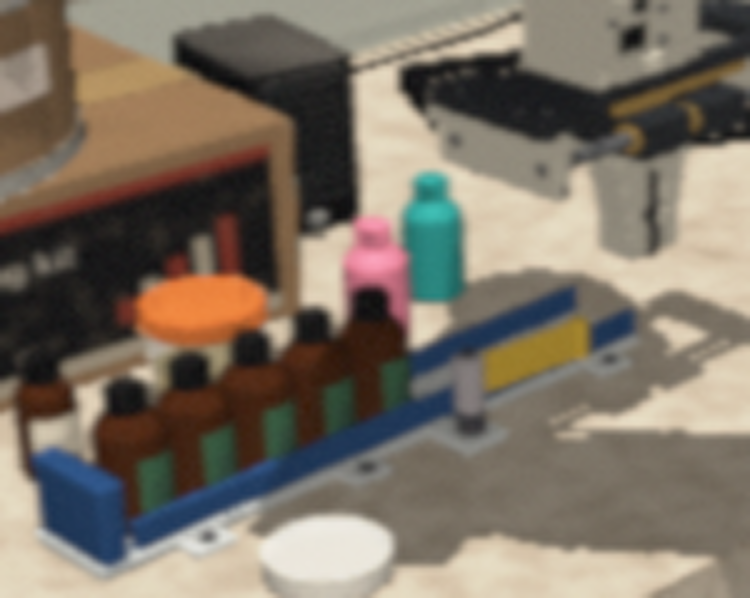

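View pics/t9.png

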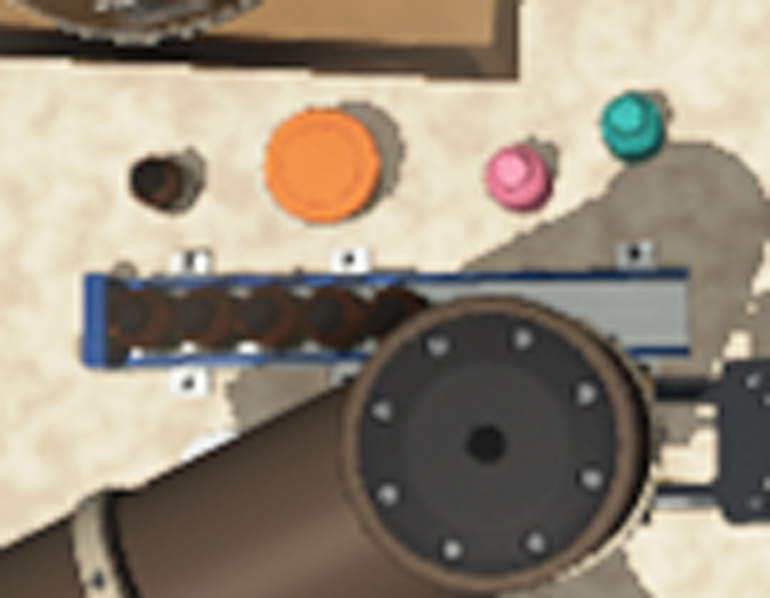

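```bash
python3 -m crank '[{"linear":[-0.05,0.25,0],"rot":[0,0,0],"hand":0},{"linear":[0,0,-0.4],"rot":[0,0,0],"hand":0},{"linear":[0,0,-0.4],"rot":[0,0,0],"hand":0},{"linear":[0,0,-0.25],"rot":[0,0,0],"hand":0},{"linear":[0,0,0],"rot":[0,0,0],"hand":0}]'; python3 st.py
python3 - <<'E'
import cv2,numpy as np
from plant import eyes
s=eyes.snapshot("scene");cv2.imwrite("pics/s10.png",cv2.resize(s["image"][160:290,160:310,::-1],None,fx=5,fy=4.6,interpolation=2))
E
```

```text
clock: 10.48
tool_pos: [0.4618, 0.0294, -0.0091]
orientation: [-176.1, 89.8, 3.7]
force: [-0.0, 0.1, 1.0]
opening: 0.0005
10.475 [ 0.4618  0.0294 -0.0091] F [-0.   0.1  1. ] rot units needed [-0.    0.03  0.03] 0.00045901929864598676
```

View pics/s10.png

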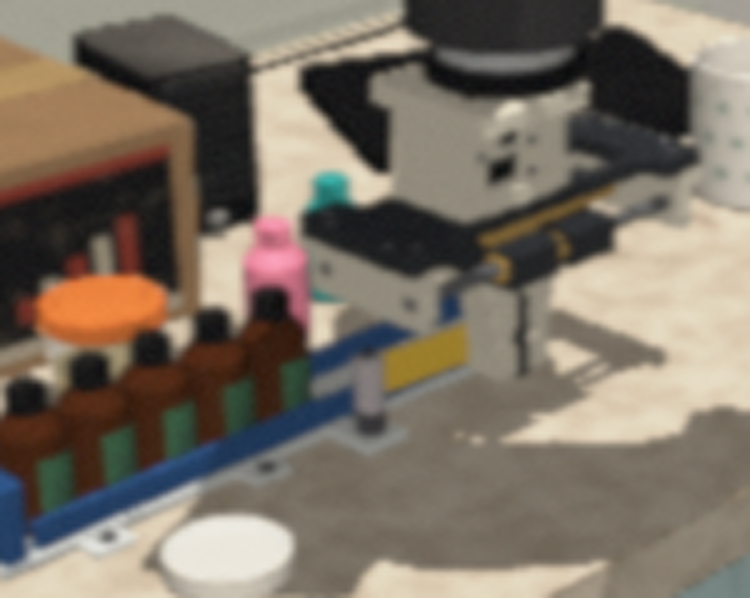

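```bash
python3 -m crank '[{"linear":[0.23,-0.06,0],"rot":[0,0,0],"hand":0},{"linear":[0.21,0.02,0],"rot":[0,0,0],"hand":0},{"linear":[0.21,0.05,0],"rot":[0,0,0],"hand":0},{"linear":[0.0,0.0,0],"rot":[0,0,0],"hand":0}]'; python3 st.py
python3 - <<'E'
import cv2,numpy as np
from plant import eyes
s=eyes.snapshot("scene");cv2.imwrite("pics/s11.png",cv2.resize(s["image"][160:290,160:310,::-1],None,fx=5,fy=4.6,interpolation=2))
E
```

```text
clock: 11.02
tool_pos: [0.5058, 0.031, -0.0068]
orientation: [-166.4, 89.6, 13.5]
force: [0.1, 0.1, -0.2]
opening: 0.0003
11.025 [ 0.5058  0.031  -0.0068] F [ 0.1  0.1 -0.2] rot units needed [-0.02  0.07  0.03] 0.0002650261946647365
```

View pics/s11.png

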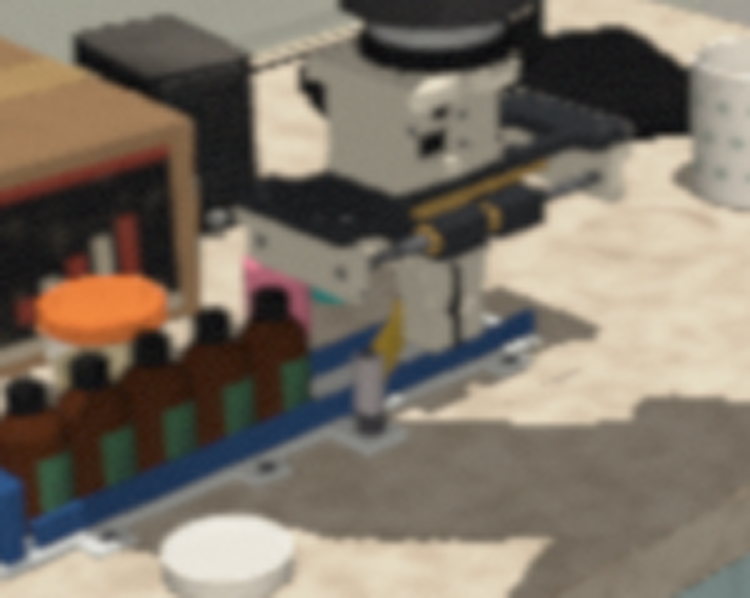

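```bash
python3 -m crank '[{"linear":[0.14,0.15,-0.02],"rot":[0,0.05,0],"hand":0},{"linear":[0.1,0.17,0],"rot":[0,0,0],"hand":0},{"linear":[0.08,0.15,0],"rot":[0,0,0],"hand":0},{"linear":[0,0,0],"rot":[0,0,0],"hand":0}]'; python3 st.py; python3 -m crank '[{"linear":[0.02,0.08,0],"rot":[0,0,0],"hand":0}]'
```

```text
clock: 11.58
tool_pos: [0.5255, 0.0611, -0.008]
orientation: [-136.5, 89.9, 43.4]
force: [-0.8, -1.4, 0.6]
opening: 0.0003
11.575 [ 0.5255  0.0611 -0.008 ] F [-0.8 -1.4  0.6] rot units needed [-0.01  0.01  0.03] 0.0003078945796312608
clock: 11.7
tool_pos: [0.5265, 0.0661, -0.0081]
orientation: [-133.9, 89.9, 46.0]
force: [0.2, -1.7, -0.7]
opening: 0.0005
```

```bash
python3 -m crank '[{"linear":[0.02,0.05,0],"rot":[0,0,0],"hand":0}]'; python3 -m crank '[{"linear":[0.02,0.04,0],"rot":[0,0,0],"hand":0}]';  python3 -m crank '[{"linear":[0,0.04,0],"rot":[0,0,0],"hand":0}]'; python3 -m crank '[{"linear":[0,0.04,0],"rot":[0,0,0],"hand":0}]'
python3 - <<'E'
import cv2,numpy as np
from plant import eyes
s=eyes.snapshot("scene");cv2.imwrite("pics/s12.png",cv2.resize(s["image"][160:290,160:310,::-1],None,fx=5,fy=4.6,interpolation=2))
E
```

```text
clock: 11.82
tool_pos: [0.5275, 0.0693, -0.0081]
orientation: [-127.6, 89.9, 52.3]
force: [-0.5, -0.8, 0.9]
opening: 0.0004
clock: 11.95
tool_pos: [0.5285, 0.0718, -0.0081]
orientation: [-119.1, 89.9, 60.8]
force: [0.1, -0.2, -0.5]
opening: 0.0002
clock: 12.08
tool_pos: [0.5286, 0.0743, -0.0081]
orientation: [-124.4, 89.9, 55.5]
force: [0.7, -1.6, 0.6]
opening: 0.0007
clock: 12.2
tool_pos: [0.5285, 0.075, -0.008]
orientation: [87.3, 89.9, -92.8]
force: [7.2, -20.6, -0.1]
opening: 0.0005
```

View pics/s12.png

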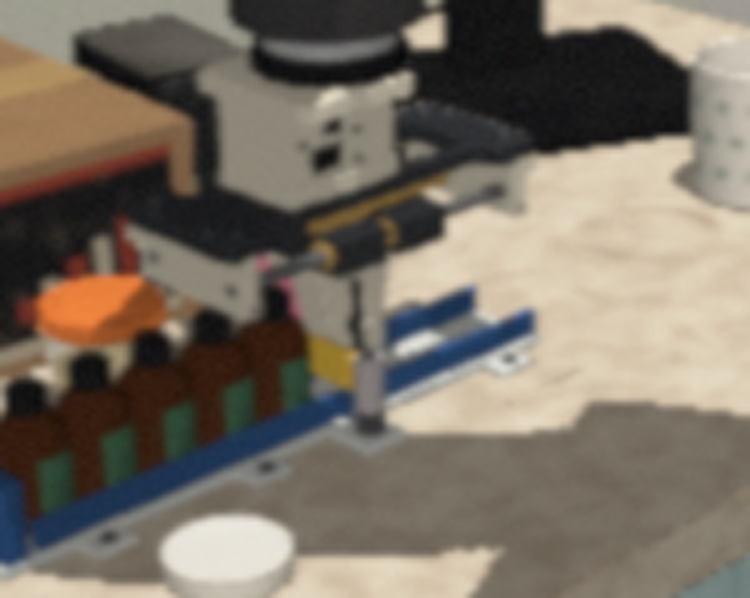

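```bash
python3 -m crank '[{"linear":[0,-0.15,0],"rot":[0,0,0],"hand":0},{"linear":[0,-0.5,0],"rot":[0,0,0],"hand":0},{"linear":[0,-0.7,0.2],"rot":[0,0,0],"hand":0},{"linear":[0,-0.7,0.5],"rot":[0,0,0],"hand":0},{"linear":[0,-0.8,0.5],"rot":[0,0,0],"hand":0},{"linear":[0,-0.9,0.5],"rot":[0,0,0],"hand":0},{"linear":[0,-0.9,0.5],"rot":[0,0,0],"hand":0},{"linear":[0,-0.9,0],"rot":[0,0,0],"hand":0},{"linear":[0,0,0],"rot":[0,0,0],"hand":0}]'; python3 st.py
python3 - <<'E'
import cv2,numpy as np
from plant import eyes
for n in("scene","top"):
    s=eyes.snapshot(n);np.savez(n+"F.npz",**s)
    a=s["image"][:,:,::-1]; a=a[185:305,130:290] if n=="scene" else a[145:250,125:260]
    f=5 if n=="scene" else 5.7
    cv2.imwrite(f"pics/{n}F.png",cv2.resize(a,None,fx=f,fy=f,interpolation=2))
E
```

```text
clock: 13.38
tool_pos: [0.529, -0.2675, 0.1291]
orientation: [163.9, 89.6, -16.1]
force: [-1.0, 0.7, -0.9]
opening: 0.0002
13.375 [ 0.529  -0.2675  0.1291] F [-1.   0.7 -0.9] rot units needed [ 0.02  0.07 -0.01] 0.0002272372383051277
```

View pics/sceneF.png

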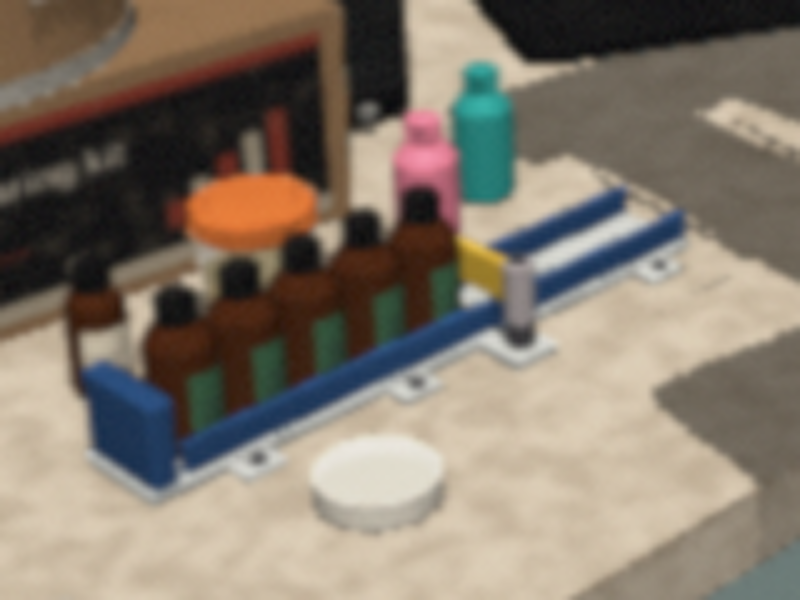

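View pics/topF.png

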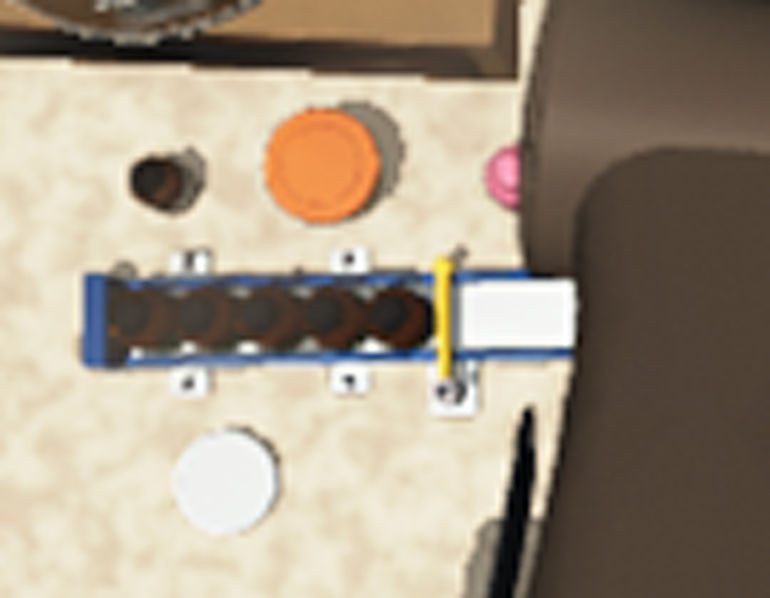

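```bash
python3 - <<'E'
from h import *
import cv2
t=np.load("topF.npz")
im=cv2.cvtColor(t["image"],cv2.COLOR_RGB2HSV); m=cv2.inRange(im,(20,150,120),(35,255,255)); m[:, :198]=0;m[:,208:]=0;m[:185]=0;m[215:]=0
P=[]
for v in range(185,215):
    u=np.nonzero(m[v])[0]
    if len(u)>0: p=ray(t,u.mean(),v,.047);P.append(p[:2])
P=np.array(P);print(P[[0,-1]],len(P));f=np.polyfit(P[:,0],P[:,1],1);print("gate slope deg",np.degrees(np.arctan(f[0])),"y at x=.532",np.polyval(f,.532))
for n,x in [("cap1",130),("cap2",193),("cap3",258),("cap4",323),("cap5",386)]: print(n,ray(t,*top(x,312),.081).round(4))
print(ray(t,*top(108,312),.048),ray(t,*top(455,391),.052))
E
python3 - <<'E'
import cv2
a=cv2.imread("pics/topF.png")
import numpy as np
t=np.load("topF.npz")["image"][185:222,136:212,::-1]
cv2.imwrite("pics/topG.png",cv2.resize(t,None,fx=10,fy=10,interpolation=2))
E
```

```text
[[0.55867556 0.09188007]
 [0.50013932 0.09248276]] 20
gate slope deg 0.29762744862596885 y at x=.532 0.09381292923708327
cap1 [0.5343 0.2542 0.081 ]
cap2 [0.5336 0.221  0.081 ]
cap3 [0.5329 0.1867 0.081 ]
cap4 [0.5322 0.1525 0.081 ]
cap5 [0.5316 0.1194 0.081 ]
[0.53662455 0.27540678 0.048     ] [0.49015529 0.08755795 0.052     ]
```

View pics/topG.png

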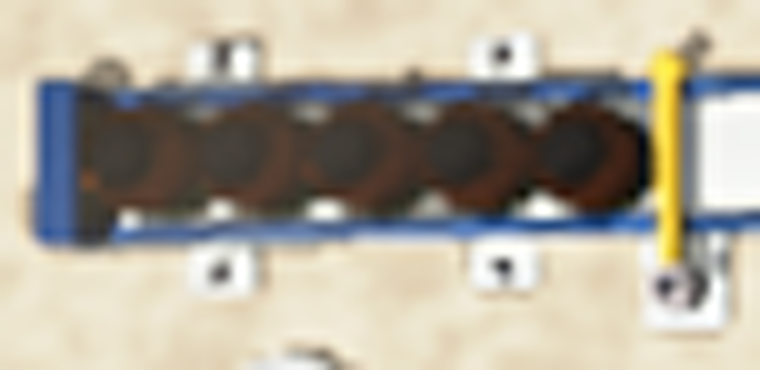

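```bash
python3 -c "
from plant import ticket,monitor
print(monitor.get_obs()['clock'],ticket.close_job())"
```

```text
the job is handed in; nothing more can be done
13.475 None
```

The five bottles are home against the end stop and the yellow gate is shut behind them. I handed the job in at 13.5 s with the arm clear of everything.

- **Row:** I pushed it from behind with closed, vertical fingers. It resisted with about 2–3 N, rising to 13 N with no further movement at the stop. In the final pictures the bottles stand upright and touching, spaced 33.7 mm apart against 34 mm nominal. Bottle 5 is at y = 0.119 m, where 0.1195 m was expected.
- **Gate:** I pushed its outer face until the force jumped to about 20 N at the hinge limit. The final picture measures it within about 0.3° of straight across, at y ≈ 0.094 m, where 0.0945 m was expected.
- **Other things:** in the final pictures the dropper, cup, petri dish, pink bottle and turquoise bottle are where they were. I did not re-check the notes, marker and tip box, but the arm never went near them.

Two checks disagreed:
- **Height reading:** the reported TCP height was about 35 mm lower than the real fingertips, as seen in depth. Lowering to a reported −6 mm over bare bench met no contact, so I worked to the height seen in depth.
- **Gate stopping point:** the hand stopped about 3 mm further along than the nominal 5 mm gap implies. I put this down to compliance and finger-edge shape, and the final picture shows the gate and row where expected to about 2 mm.

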